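# Lay the standing brick box into the box wall

## Task

A brown brick box stands on end just before the open end of the front row of the box wall. Tip it over along the row, away from the box already laid there, onto its broad side, letting it down gently on the fingers all the way instead of letting it fall; then push it back along the row until its end is tight and square against the end of that laid box, roughly in line with it. Only touch and push it: do not pinch it or lift it off the table, and leave the pen cup, the glue stick and the loose box on the wall alone.

Things in the scene. Friction and masses are not known exactly. Their poses are not given: they have to be found in the camera images.
- wall: Glued wall of flat brown boxes, each 180 x 90 x 40 mm. Origin: on the table, mid-width, at the foot of the end face of the front row's last box (the stop, 90 wide, 40 high). x level, into that face along the row (robot's left); y towards the robot; z up. Front row: x 0 to 366, y -45 to 45. Back row: x -180 to 374, y -160 to -70, 40 high; a 2nd layer to 80 at x 100 to 280. Yaw 1.57 +- 0.25 rad.
- brick: The box to lay, stiff card, 0.17 to 0.35 kg, on end before the front row: 180 mm tall (z), 90 wide (y), 40 thick (x, towards the row at first, up once laid). Origin: centre of the end it stands on, 28 to 40 mm before the stop and within 8 mm of the row's middle line; square with it within 0.07 rad. Drawn over by its top, away from the row, it turns on its lower edge and overbalances at 0.22 rad.
- brick_foot (a point): Middle of the brick box's lower edge on the side away from the row, 20 mm from its origin: the edge it tips on, which stays on the table.
- brick_top (a point): The centre of the brick box's upper end, 180 mm from its origin along its z.
- spare: Loose brown box, 180 x 90 x 40 mm, flat on top of the front row (its top 80 mm above the table), its near end 55 mm or more behind the stop face. Origin: centre of its underside. Leave alone.
- pen_cup: White plastic cup, 74 mm across, 95 mm high, full of coloured pens that reach 155 mm high. On the table either in front of the laid front row or beyond the open end of the back row. Origin: centre of its underside. Leave alone.
- glue_stick: Upright glue stick, yellow with red cap, 30 mm across and 100 mm high, at the other of those two places. Origin: centre of its underside. Leave alone.
Things that resemble listed ones, but are neither listed nor needed, are in the scene too. What is shaped like the brick but turquoise is not meant.

How it is judged:
On the way:
1. the brick box lies on its broad side on the table (angle between brick's own x axis and vertical below 0.07 rad and height (world z) of brick below 0.028 m and angular speed of brick below 0.3 rad/s), for 0.2 s.
At the end, for the whole second after the job is handed in: The brick box lies flat on its broad side on the table (level within 0.05 rad) in line with the front row (its end's middle within 30 mm of the row's), the end it stood on within 5 mm of the laid box and square to it within 0.06 rad, at rest (angle between brick's own x axis and vertical below 0.05 rad and height (world z) of brick between 0.0145 and 0.0255 m and x of brick in the frame of wall above -0.005 m and y of brick in the frame of wall between -0.03 and 0.03 m and angle between the z axis of brick and the x axis of wall, either way round below 0.06 rad and linear speed of brick below 0.01 m/s); the robot touches nothing.
It fails at once if the brick box falls instead of being let down (turns faster than 5 rad/s; a free fall reaches 11) (angular speed of brick above 5 rad/s).
It fails at once if the brick box is lifted: its tipping edge leaves the table by more than 15 mm (height (world z) of brick_foot above 0.015 m).
It fails at once if the brick box is pinched or crushed (the fingers press on it with over 35 N in all) (contact force between the fingers and brick above 35 N).
It fails at once if the loose box on the wall is disturbed by more than 15 mm (distance of spare from where it was at the start of the episode above 0.015 m).
It fails at once if the pen cup or the glue stick is moved by more than 15 mm or tipped (distance of any of pen_cup, glue_stick from where it was at the start of the episode above 0.015 m or angle between any of pen_cup, glue_stick's own z axis and vertical above 0.3 rad).
It also fails if it takes over 58 s, if anything falls off the work surface, if the arm or the gripper's body presses on something with over 40 N, if the wrist force passes 120 N, or if a joint passes its speed limit or range.

## Robot

A 6-joint arm with a two-finger parallel gripper is mounted at the origin on the work surface. World frame = base frame: x ahead of the robot, y to its left, z up, the work surface at z = 0. Lengths are in m, angles in rad, forces in N, time in s.
With the tool pointing down it reaches from about 0.25 to 0.775 m from the base axis. Payload 4 kg.
Tool frame: the origin (TCP) lies at the centre of the arm's flange, where the gripper is bolted on; the fingertips stand 199 mm ahead of it and the grasp point (between the pads) lies 180 mm ahead of it (robot.tcp_to_tips is the distance from the TCP to the fingertips, in m); z points along the fingers, y is the line along which they close (so a half turn about z gives the same grasp; the last joint's range is limited). The gripper opens to 94 mm and grips with 3 to 60 N. Pads are 16 mm wide; open, the fingers measure 119 mm over their backs; the gripper's body (75 mm by 177 mm) begins 78 mm behind the grasp point.
Start: joints at [-1.245, 0.087, 1.371, -0, 1.684, -0.103], TCP at [0.229, -0.5, 0.405] pointing down, gripper open.
Joint ranges: [-3.1, 3.1], [-0.76, 2.03], [0.27, 2.55], [-1.08, 4.22], [0.17, 2.65], [-2.57, 2.57]. Speed limits (rad/s): [2.79, 2.79, 3.14, 3.14, 3.14, 3.14].

## Interface

Orientations are given as [roll, pitch, yaw] about the fixed x, y, z axes, in that order (R = Rz(yaw) Ry(pitch) Rx(roll)).
In Python, from bench import telemetry, snapshot, ticket, robot gives the robot as it stands.
- The arm moves only by the tool apply_moves, never from a script. Its argument "moves" is a list that holds one entry, the list of rows, each a list of 5 numbers: the shift along the tool's x, y, z in units of 50 mm (1.0 is 50 mm), then the turn about the tool's z in units of 10 degrees (1.0 is 10 degrees), then the closure, from 0 (fully open) to 1 (shut). A call has 1 to 10 rows; each row is the pose to reach, as a shift and turn from the pose commanded when the call began, along the tool's axes at that moment; what a row does not reach only later rows make up. A row lasts 1/8 s, in which the tool goes at most 62.5 mm and 10.7 degrees, less where a joint would pass 70% of its speed; a pose out of reach is approached as far as the arm can. A call with a gripper value outside its range is refused whole. The fingers move at their own pace and stop on an object; the grip force is fixed at half the most. Time passes only in rows, so rows that repeat a pose let the fingers close. It gives the time, the measured TCP pose, the force, the opening and the grip force at its end, in the units of the state.
- telemetry.get_obs(): the state, without advancing time (a new reading comes with each control period).
- snapshot(name): name is "scene" or "top"; returns a dict with "image" (420x560x3 uint8, red, green, blue), "fovy" (degrees; the focal length in pixels is half the picture's height over the tangent of half this angle, whatever the lens; pixels are square), "cx", "cy" (the principal point, pixels), "R" (3x3) and "t" (3): a world point X has camera coordinates R X + t. Camera axes: x right, y down, z forward; pixel columns grow to the right and rows downward; lengths in m; the calibration is good to about 2 mm. A picture is of the moment at which its call begins. There is no depth.
- ticket.close_job(): hands the job in; it is judged then, once.
The state is a dict: "time": time; "joint_positions": joint angles; "qvel": joint speeds; "joint_torque": joint torques, N m; "tool_pos": TCP position; "ee_rot": TCP orientation; "wrist_force": force on the tool from outside, world axes, zero at the start; "wrist_torque": the same for the moment, N m; "width": finger opening in m; "finger_force": force on a finger pad.
Only numpy, scipy, OpenCV 4.12 (cv2) and the standard library are available. Lean on these libraries where they do the work, as an engineer would, in place of code of your own. Each camera call takes 0.05 s, during which the arm holds its last target. There are 200 camera calls.

## Working session

There is one attempt and no reset: what is moved stays moved. The work goes in short steps, Python scripts to look and compute and a tool call to move; the robot and the scene stay as the last step left them, time stands still between calls to the robot, and variables do not carry over. Pictures are saved under pics/ and viewed, at most 10 in all, crops included, and the job is handed in when it is done.

Besides the shell and the picture viewer there is one more tool, called after "Request:" as name(argument=value, ...), one argument or row to a line, values as JSON. apply_moves: Moves the arm, as the interface text tells. Its arguments: {"type":"object","properties":{"moves":{"type":"array","items":{"type":"array","items":{"type":"array","items":{"type":"number"}}}}},"required":["moves"]}

```bash
mkdir -p pics; python3 - <<'E'
from bench import telemetry, snapshot, ticket, robot
import cv2,numpy as np
o=telemetry.get_obs(); print(o)
for n in("scene","top"):
    s=snapshot(n); cv2.imwrite(f"pics/{n}0.png",s["image"][:,:,::-1]); np.savez(f"pics/{n}0.npz",**s)
    print(n,s["fovy"],s["cx"],s["cy"],np.round(s["R"],3).tolist(),np.round(s["t"],3))
E
```

```text
{'time': 0.0, 'joint_positions': array([-1.24506467e+00,  8.79611390e-02,  1.37224452e+00, -3.32190191e-05,
        1.68361041e+00, -1.03073112e-01]), 'qvel': array([-8.41700098e-04, -2.04911581e-03,  3.52377288e-04,  2.32336958e-05,
       -1.96599599e-03,  1.26376034e-04]), 'joint_torque': array([ 6.09803701e-04, -3.40177238e+01, -3.02430868e+01,  7.17519829e-02,
        3.28938081e-02, -1.59757396e-04]), 'tool_pos': array([ 0.22864978, -0.5000957 ,  0.40350528]), 'ee_rot': array([-3.13937764e+00, -1.95928222e-04,  4.28800850e-01]), 'wrist_force': array([-0.17655388,  0.63613556,  0.90455856]), 'wrist_torque': array([ 0.02066061, -0.00829344, -0.05366327]), 'finger_force': 0.0, 'width': 0.09374466060241515}
scene 54.57662634992925 282.78332186961404 202.78019954706213 [[0.406, 0.914, -0.002], [0.751, -0.335, -0.57], [-0.521, 0.23, -0.822]] [-0.366 -0.308  1.28 ]
top 50.07731474165691 276.7871459759132 209.25517990624758 [[0.004, -1.0, 0.008], [-0.99, -0.005, -0.141], [0.141, -0.008, -0.99]] [0.123 0.585 1.101]
```

View pics/scene0.png

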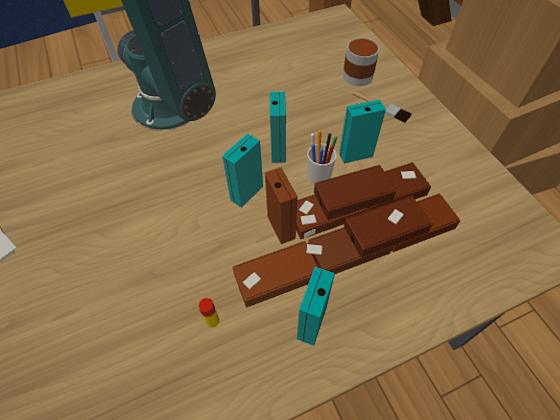

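View pics/top0.png

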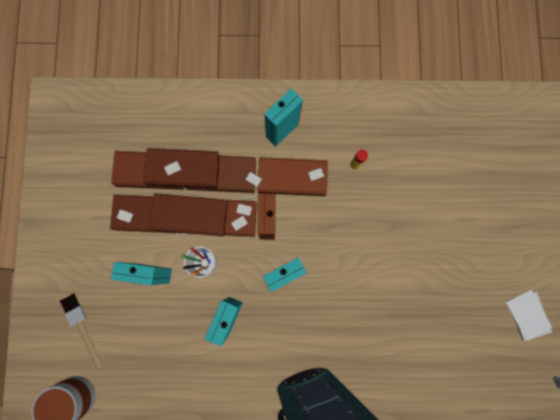

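Brick stands at about (267,213) in the top view, right of the front row's end (256,218). The spare lies at (190,214), the pens at (198,262), the glue at (358,158), and a turquoise decoy at (284,275). I'll take a closer crop to get the corners.

```bash
cat > h.py <<'E'
import numpy as np,cv2
def pr(s,X):
    f=210/np.tan(np.radians(float(s["fovy"]))/2); c=s["R"]@np.array(X)+s["t"]; return np.array([s["cx"]+f*c[0]/c[2],s["cy"]+f*c[1]/c[2]])
def ray(s,u,v,z):
    f=210/np.tan(np.radians(float(s["fovy"]))/2); d=s["R"].T@np.array([(u-s["cx"])/f,(v-s["cy"])/f,1]); o=-s["R"].T@s["t"]
    return o+d*(z-o[2])/d[2]
E
python3 - <<'E'
import cv2
a=cv2.imread("pics/top0.png")[140:300,180:340]; cv2.imwrite("pics/c1.png",cv2.resize(a,(600,600),interpolation=cv2.INTER_CUBIC))
b=cv2.imread("pics/scene0.png")[120:260,220:360]; cv2.imwrite("pics/c2.png",cv2.resize(b,(600,600),interpolation=cv2.INTER_CUBIC))
E
```

```text
(no output)
```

View pics/c1.png

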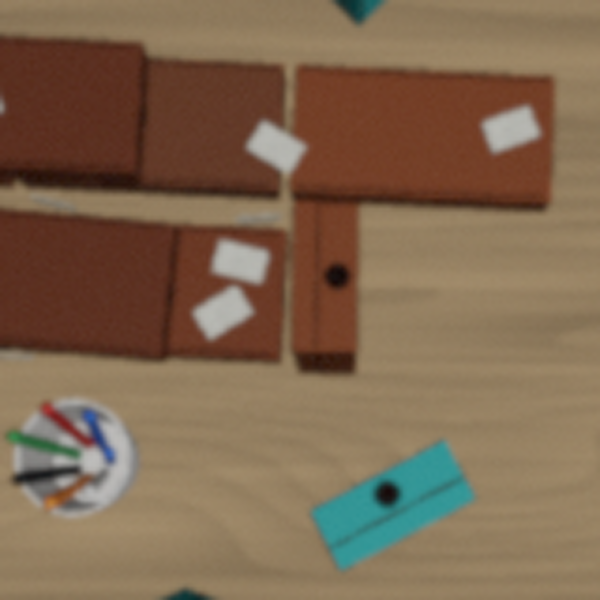

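View pics/c2.png

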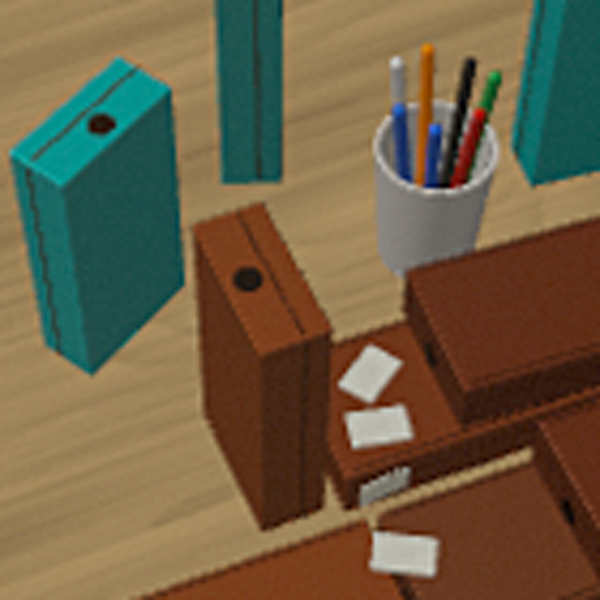

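```bash
python3 - <<'E'
import numpy as np
from h import *
T=np.load("pics/top0.npz");S=np.load("pics/scene0.npz")
t=lambda u,v,z:np.round(1000*ray(T,180+u/3.75,140+v/3.75,z)[:2])
s=lambda u,v,z:np.round(1000*ray(S,220+u*140/600,120+v*140/600,z)[:2])
print("stop",t(285,230,.04),t(280,360,.04),s(345,508,.0),s(330,458,.04))
print("front row front edge",t(165,357,.04), "spare end",t(177,228,.08),t(165,357,.08))
print("brick top T",t(295,353,.18),t(355,353,.18),t(358,200,.18),t(336,275,.18))
print("brick top S",s(195,228,.18),s(263,205,.18),s(330,330,.18),s(262,355,.18),s(248,279,.18))
print("brick bot S",s(265,528,0),s(325,510,0),s(207,415,0))
print("back row",t(297,66,.04),t(553,77,.04),t(547,207,.04))
print("turq S top",s(120,58,.18),s(172,90,.18),s(65,188,.18),s(12,155,.18),"T",t(312,510,.18),t(443,440,.18),t(475,495,.18),t(342,570,.18))
print("cup",t(75,457,.095))
E
```

```text
stop [605. 178.] [517. 181.] [607. 178.] [595. 173.]
front row front edge [518. 258.] spare end [600. 247.] [515. 254.]
brick top T [509. 166.] [509. 131.] [601. 129.] [556. 142.]
brick top S [518. 129.] [518. 167.] [604. 165.] [604. 128.] [559. 140.]
brick bot S [600. 131.] [604. 167.] [516. 130.]
back row [720. 171.] [713.  -5.] [622.  -0.]
turq S top [390. 137.] [424. 154.] [466.  77.] [433.  59.] T [418. 155.] [459.  79.] [427.  60.] [383. 138.]
cup [450. 308.]
```

Request:
apply_moves(
  moves=[
    [[0.5,-0.4,0,0.3,0.2],[1.4,-1.1,0,0.6,0.34],[2.3,-1.8,0,0.9,0.34],[3.2,-2.5,0,1.2,0.34],[4.1,-3.2,0,1.5,0.34],[5.0,-4.0,0,1.8,0.34],[5.9,-4.7,0,2.1,0.34],[6.8,-5.4,0,2.4,0.34],[7.7,-6.1,0,2.63,0.34],[8.4,-6.6,0,2.63,0.34]],
  ],
)

```text
time: 1.35
tool_pos: [0.4739, -0.0232, 0.4042]
ee_rot: [-3.141, 0.001, -0.029]
wrist_force: [0.9, -0.6, -0.2]
width: 0.0624
finger_force: 0.0
```

```bash
cat >> h.py <<'E'
def units(target):
    from bench import telemetry
    from scipy.spatial.transform import Rotation as Ro
    o=telemetry.get_obs(); R=Ro.from_euler("xyz",o["ee_rot"]).as_matrix()
    print(o["time"],"pos",o["tool_pos"].round(4),"rot",o["ee_rot"].round(3),"F",o["wrist_force"].round(2),"w",round(o["width"],4),round(o["finger_force"],2))
    print("units",(R.T@(np.array(target)-o["tool_pos"])/.05).round(2))
E
python3 - <<'E'
from h import *
units([.56,.148,.4035])
T=np.load("pics/top0.npz")
print("glue",ray(T,362,156,.1),ray(T,356,163,.03))
E
```

```text
1.35 pos [ 0.4739 -0.0232  0.4042] rot [-3.141e+00  1.000e-03 -2.900e-02] F [ 0.85 -0.63 -0.2 ] w 0.0624 0.0
units [ 1.62 -3.47  0.01]
glue [ 0.70946938 -0.08291565  0.1       ] [ 0.70929401 -0.08098705  0.03      ]
```

Request:
apply_moves(
  moves=[
    [[0.4,-0.9,0,0,0.34],[0.8,-1.8,0,0,0.34],[1.2,-2.7,0,0,0.34],[1.63,-3.45,0,0,0.34],[1.63,-3.45,0,0,0.34],[1.63,-3.45,0,0,0.34]],
  ],
)

```text
time: 2.1
tool_pos: [0.5599, 0.1442, 0.404]
ee_rot: [3.141, 0.001, -0.03]
wrist_force: [0.8, -0.4, -0.1]
width: 0.0621
finger_force: 0.0
```

```bash
python3 - <<'E'
from h import *
from bench import snapshot
units([.56,.148,.304])
a=[]
for n in("top","scene"):
    s=snapshot(n); c=(pr(s,[.556,.148,.19])+.5).astype(int)
    im=s["image"][max(c[1]-80,0):c[1]+80,c[0]-80:c[0]+80,::-1]; a.append(cv2.resize(im,(400,400)))
cv2.imwrite("pics/c3.png",np.hstack(a))
E
```

```text
2.1 pos [0.5599 0.1442 0.404 ] rot [ 3.141e+00  1.000e-03 -3.000e-02] F [ 0.79 -0.43 -0.06] w 0.0621 0.0
units [ 0.   -0.08  2.  ]
```

View pics/c3.png

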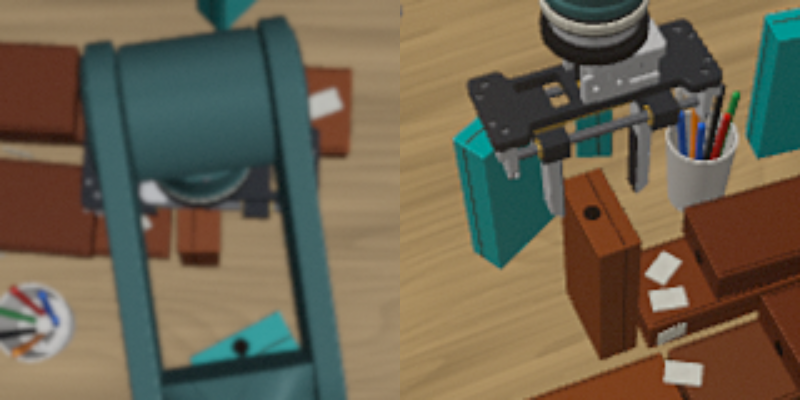

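The hand is above the brick, with the fingers on either side of its thickness (right panel, tips at (555,210) and (640,190)). Next I'll lower it.

Request:
apply_moves(
  moves=[
    [[0,-0.08,0.1,0,0.34],[0,-0.08,0.5,0,0.34],[0,-0.08,0.9,0,0.34],[0,-0.08,1.3,0,0.34],[0,-0.08,1.7,0,0.34],[0,-0.08,1.9,0,0.34],[0,-0.08,1.9,0,0.34]],
  ],
)

```text
time: 3.08
tool_pos: [0.56, 0.1482, 0.3089]
ee_rot: [3.141, 0.001, -0.031]
wrist_force: [0.5, -0.3, -0.1]
width: 0.0621
finger_force: 0.0
```

```bash
python3 - <<'E'
from h import *
units([.56,.148,.304])
E
```

```text
3.075 pos [0.56   0.1482 0.3089] rot [ 3.141e+00  1.000e-03 -3.100e-02] F [ 0.52 -0.26 -0.05] w 0.0621 0.0
units [0.  0.  0.1]
```

Request:
apply_moves(
  moves=[
    [[0,0.05,0,0,0.34],[0,0.1,0,0,0.34],[0,0.15,0,0,0.34],[0,0.2,0,0,0.34],[0,0.25,0,0,0.34],[0,0.3,0,0,0.34],[0,0.35,0,0,0.34],[0,0.4,0,0,0.34],[0,0.45,0,0,0.34],[0,0.5,0,0,0.34]],
  ],
)

```text
time: 4.32
tool_pos: [0.5595, 0.1233, 0.3096]
ee_rot: [3.141, 0.0, -0.03]
wrist_force: [0.5, 0.9, 0.2]
width: 0.0623
finger_force: 0.1
```

Request:
apply_moves(
  moves=[
    [[0,0.04,0,0,0.34],[0,0.08,0,0,0.34],[0,0.12,0,0,0.34],[0,0.16,0,0,0.34],[0,0.2,0,0,0.34],[0,0.24,0,0,0.34],[0,0.28,0,0,0.34],[0,0.3,0,0,0.34]],
  ],
)

```text
time: 5.32
tool_pos: [0.559, 0.1083, 0.3097]
ee_rot: [3.141, -0.0, -0.03]
wrist_force: [-0.0, 0.3, 0.5]
width: 0.0617
finger_force: 0.0
```

```bash
python3 - <<'E'
from h import *
from bench import snapshot
units([.56,.148,.304])
a=[]
for n in("top","scene"):
    s=snapshot(n); c=(pr(s,[.556,.108,.14])+.5).astype(int)
    im=s["image"][max(c[1]-80,0):c[1]+80,c[0]-80:c[0]+80,::-1]; a.append(cv2.resize(im,(400,400)))
cv2.imwrite("pics/c4.png",np.hstack(a))
E
```

```text
5.325 pos [0.559  0.1083 0.3097] rot [ 3.141 -0.    -0.03 ] F [-0.02  0.3   0.5 ] w 0.0617 0.03
units [-0.   -0.79  0.11]
```

View pics/c4.png

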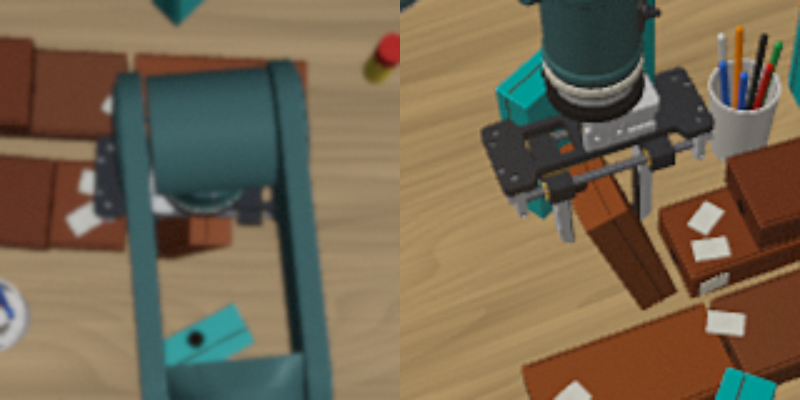

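The brick (right panel, foot at about (655,295)) leans away from the row between the fingers at about 0.3 rad. I'll let it down further by opening the hand and retreating.

Request:
apply_moves(
  moves=[
    [[0,0.0,0,0,0.31],[0,0.0,0,0,0.27],[0,0.0,0,0,0.23],[0,0.0,0,0,0.19],[0,0.0,0,0,0.15],[0,0.0,0,0,0.11],[0,0.0,0,0,0.07],[0,0.0,0,0,0.03],[0,0,0,0,0],[0,0,0,0,0]],
  ],
)

```text
time: 6.68
tool_pos: [0.559, 0.1085, 0.3097]
ee_rot: [3.142, -0.0, -0.03]
wrist_force: [-0.8, 1.0, 0.3]
width: 0.0939
finger_force: 0.1
```

Request:
apply_moves(
  moves=[
    [[0,0.05,0,0,0],[0,0.11,-0.03,0,0],[0,0.17,-0.06,0,0],[0,0.23,-0.09,0,0],[0,0.29,-0.12,0,0],[0,0.35,-0.16,0,0],[0,0.41,-0.2,0,0],[0,0.47,-0.24,0,0],[0,0.53,-0.28,0,0],[0,0.56,-0.32,0,0]],
  ],
)

```text
time: 7.92
tool_pos: [0.5582, 0.0803, 0.3258]
ee_rot: [3.141, 0.0, -0.03]
wrist_force: [0.2, -0.3, -0.3]
width: 0.0942
finger_force: 0.2
```

```bash
python3 - <<'E'
from h import *
from bench import snapshot
units([.56,.148,.304])
a=[]
for n in("top","scene"):
    s=snapshot(n); c=(pr(s,[.556,.07,.12])+.5).astype(int)
    im=s["image"][max(c[1]-80,0):c[1]+80,c[0]-80:c[0]+80,::-1]; a.append(cv2.resize(im,(400,400)))
cv2.imwrite("pics/c5.png",np.hstack(a))
E
```

```text
7.925 pos [0.5582 0.0803 0.3258] rot [ 3.141  0.    -0.03 ] F [ 0.25 -0.34 -0.3 ] w 0.0942 0.16
units [-0.   -1.35  0.44]
```

View pics/c5.png

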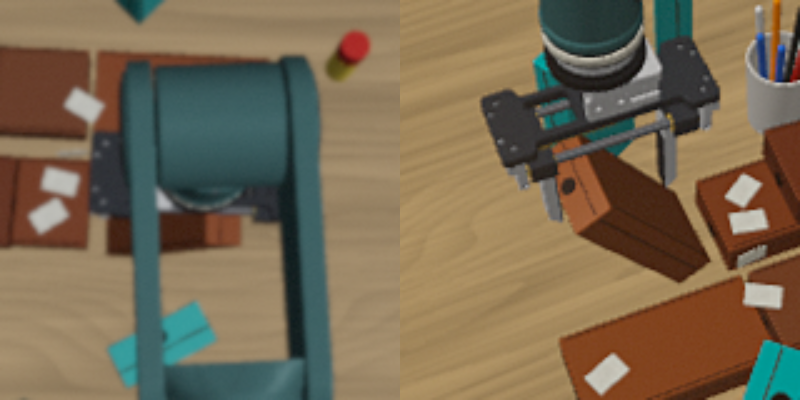

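The brick leans about 32° on the outer finger (right panel, finger at (550,195)). Now I'll swing the hand about that finger so the other one leaves the brick's row side.

Request:
apply_moves(
  moves=[
    [[-0.09,0.01,0,-0.5,0],[-0.18,0.03,0,-1,0],[-0.27,0.05,0,-1.5,0],[-0.36,0.08,0,-2,0],[-0.45,0.12,0,-2.5,0],[-0.53,0.17,0,-3,0],[-0.61,0.23,0,-3.5,0],[-0.68,0.29,0,-4,0],[-0.75,0.35,0,-4.5,0],[-0.75,0.35,0,-4.5,0]],
  ],
)

```text
time: 9.28
tool_pos: [0.5201, 0.0641, 0.3258]
ee_rot: [3.141, -0.0, 0.754]
wrist_force: [0.7, -0.6, 0.0]
width: 0.0937
finger_force: 0.2
```

Request:
apply_moves(
  moves=[
    [[-0.09,0.0,0,-0.5,0],[-0.18,0.02,0,-1,0],[-0.27,0.04,0,-1.5,0],[-0.36,0.06,0,-2,0],[-0.45,0.1,0,-2.5,0],[-0.53,0.14,0,-3,0],[-0.61,0.19,0,-3.5,0],[-0.68,0.25,0,-4,0],[-0.75,0.31,0,-4.5,0],[-0.75,0.31,0,-4.5,0]],
  ],
)

```text
time: 10.52
tool_pos: [0.5036, 0.0271, 0.3257]
ee_rot: [3.141, 0.0, 1.538]
wrist_force: [0.6, 0.3, 0.8]
width: 0.0941
finger_force: 0.2
```

```bash
python3 - <<'E'
from h import *
from bench import snapshot
units([.565,.028,.326])
a=[]
for n in("top","scene"):
    s=snapshot(n); c=(pr(s,[.54,.06,.12])+.5).astype(int)
    im=s["image"][max(c[1]-80,0):c[1]+80,c[0]-80:c[0]+80,::-1]; a.append(cv2.resize(im,(400,400)))
cv2.imwrite("pics/c6.png",np.hstack(a))
E
```

```text
10.525 pos [0.5036 0.0271 0.3257] rot [3.141 0.    1.538] F [0.59 0.35 0.8 ] w 0.0941 0.25
units [ 0.06  1.23 -0.01]
```

View pics/c6.png

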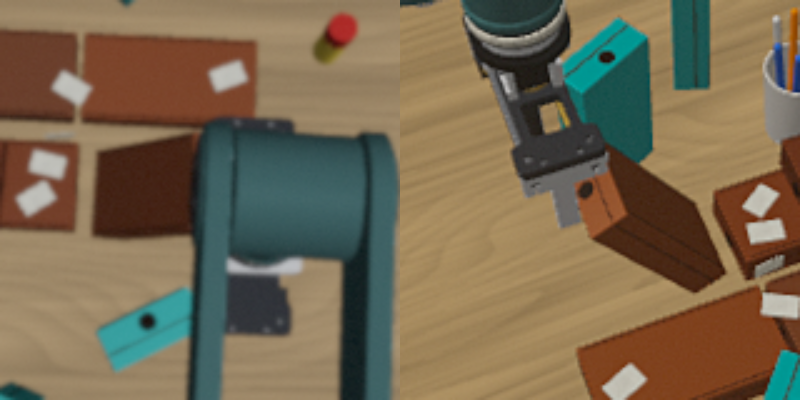

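The outer finger alone now holds the brick (right panel, finger at (570,205)) and the other finger is clear on the robot side. I'll bring both fingers onto the edge, turned slightly so the second one doesn't catch the brick.

Request:
apply_moves(
  moves=[
    [[-0.09,0.0,0,-0.5,0],[-0.12,0.1,0,-0.5,0.08],[-0.12,0.25,0,-0.5,0.16],[-0.12,0.4,0,-0.5,0.24],[-0.12,0.55,0,-0.5,0.32],[-0.12,0.7,0,-0.5,0.4],[-0.12,0.85,0,-0.5,0.48],[-0.12,1.0,0,-0.5,0.54],[-0.12,1.15,0,-0.25,0.57],[-0.12,1.2,0,0,0.57]],
  ],
)

```text
time: 11.88
tool_pos: [0.5639, 0.0189, 0.3263]
ee_rot: [3.141, 0.001, 1.539]
wrist_force: [-1.7, -2.9, 1.8]
width: 0.0407
finger_force: 1.5
```

```bash
python3 - <<'E'
from h import *
from bench import snapshot
units([.565,.028,.326])
a=[]
for n in("top","scene"):
    s=snapshot(n); c=(pr(s,[.54,.06,.12])+.5).astype(int)
    im=s["image"][max(c[1]-80,0):c[1]+80,c[0]-80:c[0]+80,::-1]; a.append(cv2.resize(im,(400,400)))
cv2.imwrite("pics/c7.png",np.hstack(a))
E
```

```text
11.875 pos [0.5639 0.0189 0.3263] rot [3.141e+00 1.000e-03 1.539e+00] F [-1.74 -2.94  1.75] w 0.0407 1.52
units [0.18 0.02 0.01]
```

View pics/c7.png

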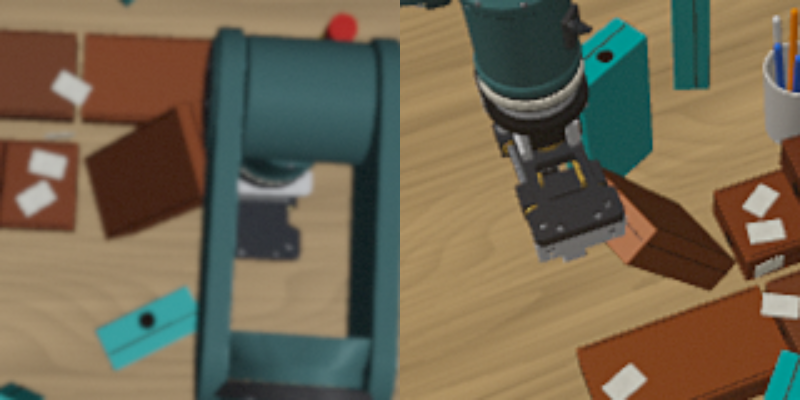

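In the top panel the brick's foot edge runs (85,160)–(108,238). The second finger caught the brick's side and yawed it about 17°. I'll open the hand so that finger clears it, keeping the far finger as support, then drag the top edge back towards the robot.

Request:
apply_moves(
  moves=[
    [[0,-0.04,0,0,0.52],[0,-0.1,0,0,0.46],[0,-0.16,0,0,0.4],[0,-0.22,0,0,0.34],[0,-0.28,0,0,0.28],[0,-0.34,0,0,0.22],[0,-0.4,0,0,0.15],[0,-0.46,0,0,0.08],[0,-0.52,0,0,0],[0,-0.53,0,0,0]],
  ],
)

```text
time: 13.22
tool_pos: [0.5366, 0.0202, 0.3257]
ee_rot: [-3.141, 0.0, 1.541]
wrist_force: [0.3, -0.7, 0.0]
width: 0.094
finger_force: 0.2
```

Request:
apply_moves(
  moves=[
    [[0.04,-0.05,0,0,0],[0.08,-0.12,0,0,0],[0.12,-0.19,0,0,0],[0.12,-0.26,0,0,0],[0.12,-0.33,0,0,0],[0.12,-0.4,0,0,0],[0.12,-0.47,0,0,0],[0.12,-0.54,0,0,0],[0.12,-0.61,0,0,0],[0.12,-0.61,0,0,0]],
  ],
)

```text
time: 14.48
tool_pos: [0.5062, 0.0271, 0.3257]
ee_rot: [-3.141, 0.0, 1.541]
wrist_force: [-0.2, -0.4, 1.0]
width: 0.0937
finger_force: 0.3
```

```bash
python3 - <<'E'
from h import *
from bench import snapshot
units([.565,.028,.326])
a=[]
for n in("top","scene"):
    s=snapshot(n); c=(pr(s,[.54,.06,.12])+.5).astype(int); print(c)
    im=s["image"][max(c[1]-80,0):c[1]+80,c[0]-80:c[0]+80,::-1]; a.append(cv2.resize(im,(400,400))); np.savez(f"pics/{n}8.npz",**s)
cv2.imwrite("pics/c8.png",np.hstack(a))
E
```

```text
14.475 pos [0.5062 0.0271 0.3257] rot [-3.141  0.     1.541] F [-0.19 -0.36  1.  ] w 0.0937 0.3
units [ 0.05  1.17 -0.01]
[305 224]
[242 207]
```

View pics/c8.png

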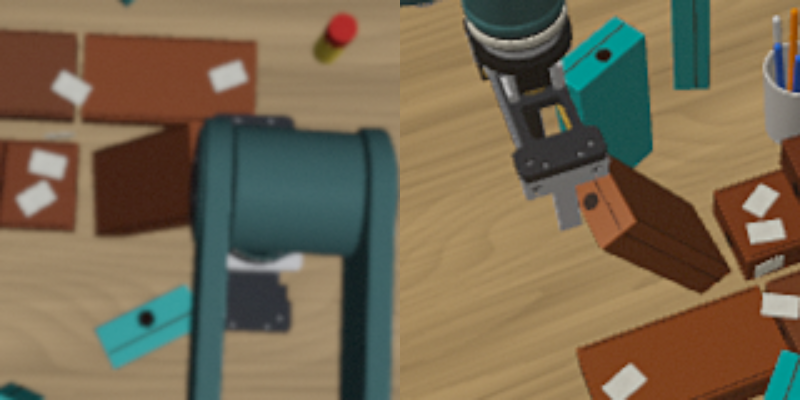

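```bash
python3 - <<'E'
from h import *
T=np.load("pics/top8.npz")
for u,v,z in((94,150,.023),(97,236,.023),(189,226,.14),(187,124,.155),(78,142,.04),(76,231,.04)): print(np.round(1000*ray(T,225+u/2.5,144+v/2.5,z)))
E
```

```text
[601. 162.  23.]
[512. 158.  23.]
[513.  71. 140.]
[605.  73. 155.]
[606. 178.  40.]
[516. 179.  40.]
```

The top view now shows the brick square again within about 2°, with its foot at y≈0.126. I'll lower it on this one finger.

Request:
apply_moves(
  moves=[
    [[-0.08,-0.02,0.04,0,0],[-0.17,-0.04,0.08,0,0],[-0.26,-0.06,0.14,0,0],[-0.35,-0.06,0.22,0,0],[-0.45,-0.06,0.3,0,0],[-0.55,-0.06,0.4,0,0],[-0.65,-0.06,0.5,0,0],[-0.75,-0.06,0.62,0,0],[-0.85,-0.06,0.74,0,0],[-0.94,-0.06,0.84,0,0]],
  ],
)

```text
time: 15.82
tool_pos: [0.5019, -0.02, 0.2829]
ee_rot: [-3.141, -0.0, 1.541]
wrist_force: [0.2, -1.0, -0.3]
width: 0.0937
finger_force: 0.3
```

```bash
python3 - <<'E'
from h import *
from bench import snapshot
units([.505,-.02,.284])
a=[]
for n in("top","scene"):
    s=snapshot(n); c=(pr(s,[.54,.06,.12])+.5).astype(int); print(c)
    im=s["image"][max(c[1]-80,0):c[1]+80,c[0]-80:c[0]+80,::-1]; a.append(cv2.resize(im,(400,400))); np.savez(f"pics/{n}9.npz",**s)
cv2.imwrite("pics/c9.png",np.hstack(a))
E
```

```text
15.825 pos [ 0.5019 -0.02    0.2829] rot [-3.141 -0.     1.541] F [ 0.21 -0.97 -0.32] w 0.0937 0.35
units [ 0.    0.06 -0.02]
[305 224]
[242 207]
```

View pics/c9.png

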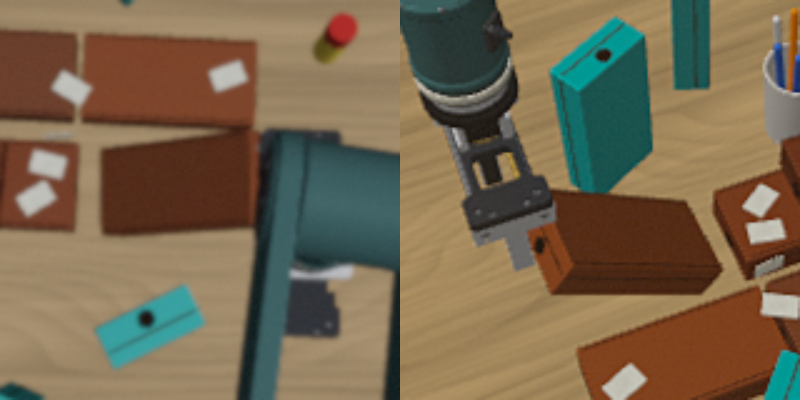

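The brick (right panel) is at about 50° and square; that was the last picture. Now I'll push it towards the stop while lowering the finger, so the foot slides back in a controlled way.

Request:
apply_moves(
  moves=[
    [[0.03,0,0.05,0,0],[0.06,0,0.1,0,0],[0.09,0,0.15,0,0],[0.12,0,0.2,0,0],[0.15,0,0.25,0,0],[0.18,0,0.3,0,0],[0.21,0,0.36,0,0],[0.24,0,0.42,0,0],[0.27,0,0.48,0,0],[0.28,0,0.52,0,0]],
  ],
)

```text
time: 17.18
tool_pos: [0.5026, -0.0071, 0.2581]
ee_rot: [3.141, 0.005, 1.539]
wrist_force: [-1.8, -7.7, 3.2]
width: 0.0941
finger_force: 4.0
```

```bash
cat >> h.py <<'E'
def look(tag):
    # brown intervals along image rows in the top view between stop and hand (row-wise left/right edge)
    from bench import snapshot
    s=snapshot("top"); np.savez(f"pics/{tag}.npz",**s)
    prof(s)
def prof(s):
    im=s["image"].astype(int); r,g,b=im[...,0],im[...,1],im[...,2]
    m=(r-b>35)&(r>1.75*g)
    for x in(.53,.55,.575,.595):
        v=int(round(pr(s,[x,.1,.04])[1])); u=np.where(m[v,235:420])[0]+235
        runs=np.split(u,np.where(np.diff(u)>1)[0]+1)
        print(x,v,[(int(q[0]),int(q[-1]),*[round(1000*ray(s,w,v,.04)[1]) for w in(q[0]-.5,q[-1]+.5)]) for q in runs if len(q)>3])
    for u in(275,295,310,325):
        v=np.where(m[200:260,u])[0]+200
        if len(v):print("col",u,v[0],v[-1],(1000*ray(s,u,v[-1]+.5,.04)).round())
E
python3 - <<'E'
from h import *
units([.505,-.006,.257])
prof(np.load("pics/top8.npz"));print();prof(np.load("pics/top9.npz"));print();look("l10")
E
```

```text
17.175 pos [ 0.5026 -0.0071  0.2581] rot [3.141 0.005 1.539] F [-1.77 -7.68  3.17] w 0.0941 3.95
units [0.02 0.05 0.02]
0.53 231 [(238, 253, 224, 184), (264, 298, 159, 70)]
0.55 223 [(249, 254, 197, 181), (264, 299, 159, 68)]
0.575 213 [(263, 300, 161, 65)]
0.595 205 [(264, 302, 159, 60)]
col 275 202 236 [516. 129.  40.]
col 295 200 233 [523.  79.  40.]

0.53 231 [(238, 253, 224, 184), (267, 326, 151, -1)]
0.55 223 [(249, 254, 197, 181), (267, 327, 151, -3)]
0.575 213 [(267, 328, 151, -6)]
0.595 205 [(267, 327, 151, -4)]
col 275 203 236 [516. 129.  40.]
col 295 201 235 [518.  79.  40.]
col 310 200 234 [521.  41.  40.]
col 325 200 233 [524.   3.  40.]

0.53 231 [(238, 253, 224, 184), (258, 316, 174, 25)]
0.55 223 [(249, 254, 197, 181), (258, 317, 174, 22)]
0.575 213 [(252, 319, 189, 17)]
0.595 205 [(252, 320, 190, 14)]
col 275 202 235 [518. 129.  40.]
col 295 200 234 [521.  79.  40.]
col 310 200 234 [521.  41.  40.]
```

Request:
apply_moves(
  moves=[
    [[-0.02,0,0,0,0],[-0.04,0,0,0,0],[-0.06,0,0,0,0],[-0.08,0,0,0,0],[-0.1,0,0,0,0],[-0.12,0,0,0,0]],
  ],
)

```text
time: 17.98
tool_pos: [0.5023, -0.0116, 0.2575]
ee_rot: [-3.142, -0.0, 1.541]
wrist_force: [0.4, -1.0, -0.4]
width: 0.0935
finger_force: 0.4
```

```bash
cat >> h.py <<'E'
def theta(s,ys=.179):
    im=s["image"].astype(int); r,g,b=im[...,0],im[...,1],im[...,2]; m=(r-b>35)&(r>1.75*g)
    for v in(212,222,230):
        q=np.where(m[v,270:420])[0]+270; u=q[0]
        for w in q:
            if w-u>1:break
            u=w
        best=min(np.radians(np.arange(20,91,.5)),key=lambda t:abs(pr(s,[ray(s,u,v,.18*np.cos(t)+.04*np.sin(t))[0],ys-.18*np.sin(t),.18*np.cos(t)+.04*np.sin(t)])[0]-u-.5))
        print("row",v,"u",u,"theta",round(np.degrees(best),1))
E
python3 - <<'E'
from h import *
theta(np.load("pics/l10.npz")); units([.505,-.006,.257]); look("l11"); theta(np.load("pics/l11.npz"))
E
```

```text
row 212 u 319 theta 58.5
row 222 u 317 theta 55.0
row 230 u 317 theta 55.0
17.975 pos [ 0.5023 -0.0116  0.2575] rot [-3.142 -0.     1.541] F [ 0.43 -1.   -0.45] w 0.0935 0.43
units [0.11 0.05 0.01]
0.53 231 [(239, 253, 222, 184), (259, 320, 171, 14)]
0.55 223 [(249, 254, 197, 181), (258, 320, 174, 14)]
0.575 213 [(258, 322, 174, 9)]
0.595 205 [(252, 321, 190, 11)]
col 275 202 235 [518. 129.  40.]
col 295 201 235 [518.  79.  40.]
col 310 200 234 [521.  41.  40.]
row 212 u 322 theta 64.0
row 222 u 321 theta 62.0
row 230 u 320 theta 60.0
```

Request:
apply_moves(
  moves=[
    [[-0.02,0,0,0,0],[-0.04,0,0,0,0],[-0.06,0,0,0,0],[-0.07,0,0,0,0],[-0.07,0,0,0,0]],
  ],
)

```text
time: 18.65
tool_pos: [0.5022, -0.0154, 0.2576]
ee_rot: [-3.142, 0.0, 1.54]
wrist_force: [-0.0, -1.1, -0.6]
width: 0.0939
finger_force: 0.5
```

```bash
python3 - <<'E'
from h import *
units([.505,-.006,.257]); look("l12"); theta(np.load("pics/l12.npz"))
E
```

```text
18.65 pos [ 0.5022 -0.0154  0.2576] rot [-3.142  0.     1.54 ] F [-0.02 -1.15 -0.63] w 0.0939 0.46
units [0.19 0.05 0.01]
0.53 231 [(238, 253, 224, 184), (259, 322, 171, 9)]
0.55 223 [(249, 254, 197, 181), (259, 322, 171, 9)]
0.575 213 [(259, 324, 172, 4)]
0.595 205 [(252, 255, 190, 179), (259, 322, 172, 9)]
col 275 203 235 [518. 129.  40.]
col 295 201 235 [518.  79.  40.]
col 310 200 234 [521.  41.  40.]
row 212 u 324 theta 69.0
row 222 u 323 theta 66.0
row 230 u 322 theta 63.5
```

Request:
apply_moves(
  moves=[
    [[-0.02,0,0,0,0],[-0.04,0,0,0,0],[-0.06,0,0,0,0],[-0.06,0,0,0,0]],
  ],
)

```text
time: 19.2
tool_pos: [0.5021, -0.0183, 0.2578]
ee_rot: [3.141, -0.0, 1.541]
wrist_force: [0.7, 0.2, -0.2]
width: 0.0943
finger_force: 0.0
```

```bash
python3 - <<'E'
from h import *
units([.505,-.006,.257]); look("l13"); theta(np.load("pics/l13.npz"),.172)
E
```

```text
19.2 pos [ 0.5021 -0.0183  0.2578] rot [ 3.141 -0.     1.541] F [ 0.69  0.19 -0.17] w 0.0943 0.0
units [0.25 0.05 0.02]
0.53 231 [(239, 253, 222, 184), (265, 271, 156, 138), (279, 324, 121, 4)]
0.55 223 [(249, 254, 197, 181), (262, 271, 164, 138), (273, 293, 136, 83), (295, 303, 80, 57), (305, 325, 55, 2)]
0.575 213 [(262, 300, 164, 65), (302, 325, 62, 1)]
0.595 205 [(252, 255, 190, 179), (262, 272, 164, 136), (277, 323, 126, 6)]
col 275 204 236 [516. 129.  40.]
col 295 204 236 [516.  79.  40.]
col 310 204 236 [516.  41.  40.]
col 325 207 223 [549.   3.  40.]
row 212 u 286 theta 22.0
row 222 u 276 theta 20.0
row 230 u 285 theta 21.0
```

```bash
python3 - <<'E'
from h import *
s=np.load("pics/l13.npz"); im=s["image"].astype(int)
for v in(205,213,222,230): print(v,[tuple(im[v,u]) for u in range(252,340,4)])
for u in(275,295,315): print(u,[tuple(im[v,u]) for v in range(196,242,2)])
E
```

```text
205 [(np.int64(114), np.int64(61), np.int64(39)), (np.int64(125), np.int64(92), np.int64(66)), (np.int64(135), np.int64(102), np.int64(74)), (np.int64(125), np.int64(69), np.int64(44)), (np.int64(124), np.int64(70), np.int64(43)), (np.int64(126), np.int64(71), np.int64(46)), (np.int64(124), np.int64(72), np.int64(46)), (np.int64(122), np.int64(68), np.int64(42)), (np.int64(122), np.int64(68), np.int64(44)), (np.int64(123), np.int64(68), np.int64(43)), (np.int64(123), np.int64(67), np.int64(42)), (np.int64(120), np.int64(66), np.int64(42)), (np.int64(120), np.int64(66), np.int64(43)), (np.int64(119), np.int64(63), np.int64(39)), (np.int64(122), np.int64(66), np.int64(43)), (np.int64(120), np.int64(65), np.int64(40)), (np.int64(120), np.int64(66), np.int64(42)), (np.int64(119), np.int64(65), np.int64(41)), (np.int64(119), np.int64(68), np.int64(47)), (np.int64(37), np.int64(37), np.int64(40)), (np.int64(25), np.int64(48), np.int64(49)), (np.int64(48), np.int64(78), np.int64(81))]
213 [(np.int64(114), np.int64(62), np.int64(42)), (np.int64(135), np.int64(107), np.int64(81)), (np.int64(1
[... 5313 characters left out ...]
nt64(70), np.int64(42)), (np.int64(125), np.int64(71), np.int64(45)), (np.int64(125), np.int64(68), np.int64(43)), (np.int64(125), np.int64(68), np.int64(44)), (np.int64(126), np.int64(70), np.int64(44)), (np.int64(126), np.int64(71), np.int64(45)), (np.int64(125), np.int64(69), np.int64(45)), (np.int64(125), np.int64(70), np.int64(43)), (np.int64(126), np.int64(70), np.int64(45)), (np.int64(125), np.int64(70), np.int64(44)), (np.int64(126), np.int64(71), np.int64(46)), (np.int64(126), np.int64(70), np.int64(44)), (np.int64(124), np.int64(69), np.int64(44)), (np.int64(111), np.int64(60), np.int64(39)), (np.int64(114), np.int64(84), np.int64(62)), (np.int64(152), np.int64(131), np.int64(99))]
```

The colour profile shows the brick lying flat, with its end about 12–15 mm from the stop. It dropped the last part when the finger lost contact. Next: back off, go low with both fingers spread, and push square against the end.

Request:
apply_moves(
  moves=[
    [[-0.2,0,0,0,0],[-0.5,0.1,0,0,0],[-0.6,0.4,0,0,0.15],[-0.6,0.7,0.2,0,0.3],[-0.6,1.0,0.4,0,0.47],[-0.6,1.15,0.6,0,0.47],[-0.6,1.15,0.8,0,0.47],[-0.6,1.15,0.9,0,0.47],[-0.6,1.15,0.9,0,0.47]],
  ],
)

```text
time: 20.38
tool_pos: [0.5582, -0.05, 0.2121]
ee_rot: [-3.14, -0.0, 1.541]
wrist_force: [-0.0, 1.0, -0.1]
width: 0.0501
finger_force: 0.0
```

```bash
python3 - <<'E'
from h import *
units([.56,-.018,.213]); look("l14")
E
```

```text
20.375 pos [ 0.5582 -0.05    0.2121] rot [-3.14  -0.     1.541] F [-0.02  1.   -0.12] w 0.0501 0.0
units [ 0.64  0.02 -0.02]
0.53 231 [(238, 253, 224, 184), (261, 272, 166, 136), (274, 277, 133, 123), (279, 287, 121, 98), (289, 328, 95, -6)]
0.55 223 [(249, 254, 197, 181), (262, 275, 164, 128), (277, 292, 126, 85), (294, 302, 83, 60), (304, 312, 57, 35), (314, 328, 32, -6)]
0.575 213 [(262, 320, 164, 14), (322, 328, 11, -6)]
0.595 205 [(262, 328, 164, -7)]
col 275 204 236 [516. 129.  40.]
col 295 204 236 [516.  79.  40.]
col 310 204 236 [516.  41.  40.]
col 325 204 236 [516.   3.  40.]
```

Request:
apply_moves(
  moves=[
    [[0.15,0,0,0,0.47],[0.3,0,0,0,0.47],[0.42,0,0,0,0.47],[0.49,0,0,0,0.47],[0.56,0,0,0,0.47],[0.63,0,0,0,0.47],[0.7,0,0,0,0.47],[0.74,0,0,0,0.47]],
  ],
)

```text
time: 21.42
tool_pos: [0.5599, -0.013, 0.2127]
ee_rot: [3.141, 0.0, 1.54]
wrist_force: [0.2, -2.8, 0.8]
width: 0.0497
finger_force: 0.8
```

```bash
python3 - <<'E'
from h import *
units([.56,-.008,.213]); look("l15")
E
```

```text
21.425 pos [ 0.5599 -0.013   0.2127] rot [3.141 0.    1.54 ] F [ 0.22 -2.8   0.77] w 0.0497 0.75
units [ 0.1  -0.   -0.01]
0.53 231 [(238, 254, 224, 181), (258, 288, 174, 95), (290, 315, 93, 27)]
0.55 223 [(249, 267, 197, 149), (270, 275, 144, 128), (277, 284, 126, 106), (286, 302, 103, 60), (304, 313, 57, 32)]
0.575 213 [(252, 284, 189, 106), (286, 317, 103, 22)]
0.595 205 [(252, 317, 190, 21)]
col 275 202 234 [521. 129.  40.]
col 295 203 235 [518.  79.  40.]
col 310 204 236 [516.  41.  40.]
```

Request:
apply_moves(
  moves=[
    [[0.02,0,0,0,0.47],[0.04,0,0,0,0.47],[0.06,0,0,0,0.47],[0.06,0,0,0,0.47]],
  ],
)

```text
time: 21.98
tool_pos: [0.5599, -0.0111, 0.2128]
ee_rot: [3.142, 0.003, 1.54]
wrist_force: [-0.9, -5.3, 0.0]
width: 0.0499
finger_force: 2.9
```

Request:
apply_moves(
  moves=[
    [[0.02,0,0,0,0.47],[0.03,0,0,0,0.47],[0.03,0,0,0,0.47]],
  ],
)

```text
time: 22.35
tool_pos: [0.5599, -0.0106, 0.2128]
ee_rot: [-3.141, 0.006, 1.54]
wrist_force: [-1.9, -8.8, 1.3]
width: 0.0501
finger_force: 4.5
```

```bash
python3 - <<'E'
from h import *
units([.56,-.008,.213]); look("l16")
s=np.load("pics/l16.npz"); im=s["image"].astype(int)
for v in(206,210,214,218,222,226,230,233): print(v,[int(im[v,u,1]) for u in range(250,266)])
E
```

```text
22.35 pos [ 0.5599 -0.0106  0.2128] rot [-3.141  0.006  1.54 ] F [-1.92 -8.84  1.34] w 0.0501 4.52
units [ 0.05  0.   -0.  ]
0.53 231 [(238, 256, 224, 176), (261, 268, 166, 146), (274, 277, 133, 123), (279, 314, 121, 30)]
0.55 223 [(249, 268, 197, 146), (272, 281, 138, 113), (283, 296, 111, 75), (298, 315, 73, 27)]
0.575 213 [(252, 293, 189, 83), (295, 299, 80, 67), (301, 315, 65, 27)]
0.595 205 [(252, 315, 190, 27)]
col 275 202 234 [521. 129.  40.]
col 295 203 235 [518.  79.  40.]
col 310 204 236 [516.  41.  40.]
206 [125, 95, 69, 60, 60, 61, 63, 67, 67, 70, 70, 71, 71, 72, 70, 68]
210 [166, 121, 74, 62, 58, 55, 61, 68, 71, 68, 70, 71, 68, 71, 70, 70]
214 [112, 74, 64, 64, 60, 57, 62, 70, 71, 70, 69, 71, 69, 71, 70, 69]
218 [62, 64, 62, 60, 59, 54, 63, 70, 71, 70, 70, 70, 70, 70, 70, 71]
222 [62, 62, 62, 64, 62, 56, 62, 66, 73, 71, 71, 71, 70, 71, 69, 71]
226 [64, 64, 61, 62, 60, 61, 67, 71, 70, 71, 72, 69, 71, 69, 71, 70]
230 [65, 62, 62, 60, 57, 63, 67, 70, 72, 72, 72, 71, 73, 70, 70, 70]
233 [55, 57, 60, 56, 52, 60, 68, 67, 65, 63, 63, 62, 64, 63, 63, 66]
```

Request:
apply_moves(
  moves=[
    [[-0.05,0,0,0,0.47],[-0.2,0,0,0,0.47],[-0.5,0,-0.2,0,0.47],[-0.8,0,-0.8,0,0.47],[-1.0,0,-1.6,0,0.47],[-1.5,0,-2.2,0,0.47],[-2.2,0,-2.6,0,0.47],[-2.8,0,-2.6,0,0.47],[-3.4,0,-2.6,0,0.47],[-3.4,0,-2.6,0,0.47]],
  ],
)

```text
time: 23.65
tool_pos: [0.5545, -0.1807, 0.3433]
ee_rot: [3.141, 0.0, 1.537]
wrist_force: [0.4, 0.5, 0.1]
width: 0.0495
finger_force: 0.0
```

```bash
python3 - <<'E'
from h import *
from bench import snapshot
units([.56,-.008,.213])
s=snapshot("top"); im=s["image"].astype(int); r,g,b=im[...,0],im[...,1],im[...,2]
for name,(u0,u1) in {"brick":(258,326),"row":(232,254)}.items():
    P=[]; Q=[]
    for u in range(u0,u1,3):
        col=r[:,u]/g[:,u]
        lo=[v for v in range(222,245) if col[v]>1.52][-1]; 
        f=(col[lo]-1.52)/max(col[lo]-col[lo+1],1e-3); P.append(ray(s,u,lo+f,.04)[:2])
    P=np.array(P); k=np.polyfit(P[:,1],P[:,0],1); print(name,"x at y=.16",round(np.polyval(k,.16),4),"slope",round(k[0],4))
ends=[]
for v in range(206,234,4):
    q=[u for u in range(262,345) if r[v,u]>1.52*g[v,u]]; ends.append(ray(s,q[-1]+.5,v,.04)[:2])
e=np.array(ends);print((1000*e).round().tolist(),np.polyfit(e[:,0],e[:,1],1))
E
```

```text
23.65 pos [ 0.5545 -0.1807  0.3433] rot [3.141 0.    1.537] F [0.39 0.46 0.12] w 0.0495 0.0
units [ 3.46 -0.01  2.6 ]
brick x at y=.16 0.5185 slope 0.0306
row x at y=.16 0.5164 slope 0.0474
[[594.0, 1.0], [584.0, 1.0], [573.0, 1.0], [563.0, 1.0], [553.0, 2.0], [543.0, 2.0], [533.0, 2.0]] [-0.01142742  0.0078842 ]
```

```bash
python3 -c "
from bench import ticket
print(ticket.close_job())"
```

```text
the job is handed in; nothing more can be done
None
```

The job is handed in, but may fail: the brick lies flat, tight and square against the laid box (about 2 mm off line), yet it slipped off the finger at about 65° and dropped the rest unsupported at unmeasured speed (limit 5 rad/s); I also viewed 11 pictures, one over the limit.

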